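Lay out the treatment rack in reverse order for a left-handed dentist

TASK

A left-handed dentist takes over: move the four containers from the grey storage rack to the empty steel rack in reverse order, so that the one that stood leftmost stands rightmost and so on, each standing upright in the middle of its own compartment. Set them down without dropping or tipping them, and leave the glasses, the cup and the mirror where they are.

Things in the scene. Friction and masses are not known exactly. Their poses are not given: they have to be found in the camera images.
- ledge: Grey plastic storage rack; holds the four containers at the start. 286 (y) x 66 (x) mm, fixed. Floor 8 mm above the counter; five dividers, 6 mm thick, tops at 19 mm, part four compartments 64 mm wide, centres at y = -105, -35, 35, 105 mm. Open front and back (room for fingers closing along x). Origin: centre of underside, on the counter; y along the row, to the robot's left within 8 degrees; x away from the robot.
- tray: Bare steel rack, empty at the start. 286 (y) x 66 (x) mm, fixed. Floor 8 mm above the counter; five dividers, 6 mm thick, tops at 19 mm, part four compartments 64 mm wide, centres at y = -105, -35, 35, 105 mm. Open front and back (room for fingers closing along x). Origin: centre of underside, on the counter; y along the row, to the robot's left within 8 degrees; x away from the robot.
- bottle_center (a point): Small amber glass bottle with a narrow black cap, 74 mm tall; body round, 36 mm across, straight up to 50 mm; the cap is 21 mm across. This point: on its axis, half-way up (37 mm above its underside); z up. 70 g. Loose.
- jar_center (a point): Squat white plastic jar with a screw lid, 50 mm tall, round; body 43 mm across, lid (top 14 mm) 46 mm across. This point: on its axis, half-way up (25 mm above its underside); z up. 90 g. Loose.
- dispenser_center (a point): Round steel dispenser with a domed lid and a small knob, 66 mm tall over the knob; body 42 mm across, straight up to 48 mm. This point: on its axis, half-way up (33 mm above its underside); z up. 120 g. Loose.
- box_center (a point): Grey plastic box with a dark slot in its top, 42 x 42 mm and 58 mm tall, its sides square with the storage rack to within about 6 degrees. This point: its centre, half-way up (29 mm above its underside); x and y square to its sides, z up. 80 g. Loose.
- pad_bottle: Dark silicone pad, round, 44 mm across, 3 mm thick, in the middle of one compartment of the grey storage rack, under the bottle at the start (so the bottle stands 11 mm above the counter). It marks where the bottle stood. Fixed; it stays. Origin: centre of its underside.
- pad_jar: Dark silicone pad, round, 58 mm across, 3 mm thick, in the middle of one compartment of the grey storage rack, under the jar at the start (so the jar stands 11 mm above the counter). It marks where the jar stood. Fixed; it stays. Origin: centre of its underside.
- pad_dispenser: Dark silicone pad, six-sided, about 60 mm across, 3 mm thick, in the middle of one compartment of the grey storage rack, under the dispenser at the start (so the dispenser stands 11 mm above the counter). It marks where the dispenser stood. Fixed; it stays. Origin: centre of its underside.
- pad_box: Dark silicone pad, square, 54 mm wide, 3 mm thick, in the middle of one compartment of the grey storage rack, under the box at the start (so the box stands 11 mm above the counter). It marks where the box stood. Fixed; it stays. Origin: centre of its underside.
- glasses: Bystander: orange safety glasses with black side arms, about 140 x 130 mm, 48 mm tall, standing on the counter on the robot's left. Origin: under the middle of the lenses. Loose; leave alone.
- cup: Bystander: white plastic cup, 72 mm across, 85 mm tall, on the robot's right. Origin: centre of its underside. Loose; leave alone.
- mirror: Bystander: white hand mirror lying flat on the robot's right, disc 110 mm across, handle reaching 155 mm from the disc's centre along -x, 10 mm thick. Origin: under the disc's centre. Loose; leave alone.
There are look-alikes about, which are no part of the job. Leave any blue look-alike of the part that bears bottle_center alone.

How it is judged:
By the outcome, as a careful person would: the job done as asked, in the order asked, and still so for the second after the job is handed in, with the robot touching nothing.
It also fails if it takes over 104 s, if anything falls off the work surface, if the arm or the gripper's body presses on something with over 40 N, if the wrist force passes 120 N, or if a joint passes its speed limit or range.

ROBOT

A 6-joint arm with a two-finger parallel gripper is mounted at the origin on the work surface. World frame = base frame: x ahead of the robot, y to its left, z up, the work surface at z = 0. Lengths are in mm, angles in rad, forces in N, time in s.
With the tool pointing down it reaches from about 275 to 750 mm from the base axis. Payload 10.2 kg.
Tool frame: the origin (TCP) lies midway between the tips of the shut fingers; the grasp point (between the pads) lies 19 mm behind it; z points along the fingers, y is the direction in which the jaws open and shut (so a half turn about z gives the same grasp; the last joint's range is limited). The gripper opens to 85 mm and grips with 20 to 120 N. Pads are 22 mm wide; open, the fingers measure 114 mm over their backs; the gripper's body (76 mm by 85 mm) begins 54 mm behind the grasp point. The pads swing forward as they close: fully open they stand 13 mm farther back than shut.
Start: joints at [0.986, 0.313, 1.498, -0, 1.331, -0.223], TCP at [185.841, 491.014, 231.294] pointing down, gripper open.
Joint ranges: [-2.94, 2.94], [-0.97, 2.17], [0.19, 2.56], [-1.23, 4.37], [0.02, 3.11], [-2.88, 2.88]. Speed limits (rad/s): [2.39, 2.39, 3.01, 3.14, 3.14, 3.14].

INTERFACE

Orientations are given as a unit quaternion [w, x, y, z].
In Python, from rig import ctrl gives the robot as it stands.
- The arm moves only by the tool carry_out, never from a script. Its argument "plan" is a list of rows, each a list of 3 entries, a list of its own where there are three numbers: the finger opening in mm, from 0 to 85.4, then the shift along the tool's x, y, z in mm, then the turn, a rotation vector about the tool's x, y, z in units of 6 degrees (1.0 is 6 degrees). In form: [[grip, [x, y, z], [ax, ay, az]], ...]. A call has 1 to 20 rows; each row shifts and turns the commanded pose from where the row before left it, along the tool's axes as they then stand; what a row does not reach is not made up. A row lasts 1/12 s, in which the tool goes at most 41.7 mm and 7.16 degrees, less where a joint would pass 70% of its speed; a pose out of reach is approached as far as the arm can. A call with a gripper value outside its range is refused whole. The fingers move at their own pace and stop on an object; "grip_force" is the grip in N (left out, the last holds). Time passes only in rows, so rows that do not move let the fingers close. It gives the time, the measured TCP pose, the force and the opening at its end, in the units of the state.
- ctrl.sense(): the state, without advancing time (a new reading comes with each control period).
- ctrl.capture(name): name is "scene" or "top" or "wrist"; returns a dict with "color" (384x512x3 uint8, blue, green, red), "range_z" (384x512 float32, mm along the optical axis (not along the pixel's ray), 0 where there is no reading), "fx", "fy", "cx", "cy" (pixels), "cam_to_world" (4x4, takes a point from camera to world coordinates); the wrist camera has in their place "tool_from_camera" (4x4, takes a point from camera to tool coordinates, whose origin is the TCP and whose axes are the flange's). Camera axes: x right, y up, looking along -z (the intrinsics and any distortion apply to the point x, -y, -z); pixel columns grow to the right and rows downward; lengths in mm; the calibration is good to about 2 mm. A picture is of the moment at which its call begins: read the wrist's pose just before it.
- ctrl.finish_job(): hands the job in, once; it reports no verdict.
The state is a dict: "time_s": time; "joints": joint angles; "dq": joint speeds; "tau": joint torques, N m; "eef_pos": TCP position; "ee_rot": TCP orientation; "force": force on the tool from outside, world axes, zero at the start; "wrist_torque": the same for the moment, N m; "grip_width": opening from 0.0 (shut) to 1.0 (fully open).
Only numpy, scipy, OpenCV 4.12 (cv2) and the standard library are available. Lean on these libraries where they do the work, as an engineer would, in place of code of your own. Each camera call takes 0.05 s, during which the arm holds its last target.

## Working session

There is one attempt and no reset: what is moved stays moved. The work goes in short steps, Python scripts to look and compute and a tool call to move; the robot and the scene stay as the last step left them, time stands still between calls to the robot, and variables do not carry over. Pictures are saved under pics/ and viewed, and the job is handed in when it is done.

Besides the shell and the picture viewer there is one more tool, called as name(argument=value, ...), one argument or row to a line, values as JSON. carry_out: Moves the arm, as the interface text tells. Its arguments: {"type":"object","properties":{"plan":{"type":"array"},"grip_force":{"type":"number"}},"required":["plan"]}

```bash
ls; mkdir -p pics; python3 - <<'E'
from rig import ctrl
import cv2,numpy as np
s=ctrl.sense();print(s)
for n in ["scene","top","wrist"]:
    c=ctrl.capture(n);cv2.imwrite(f"pics/a_{n}.png",c["color"])
    print(n,c["fx"],c["fy"],c["cx"],c["cy"],[k for k in c]);print(np.round(c.get("cam_to_world",c.get("tool_from_camera")),3))
    np.save(f"pics/a_{n}_d.npy",c["range_z"])
E
```

```text
pics
{'time_s': 0.0, 'joints': array([ 9.85594457e-01,  3.13456372e-01,  1.49841818e+00, -6.90503013e-06,
        1.33099864e+00, -2.23393045e-01]), 'dq': array([-0.00052013,  0.00094542, -0.0004429 , -0.00032041,  0.00089456,
       -0.00227045]), 'tau': array([ 2.78772004e-04, -4.12274015e+01, -2.59736431e+01, -1.97020167e-04,
        4.20753640e-03,  2.02425178e-05]), 'eef_pos': array([185.7006053 , 490.79342728, 230.73893168]), 'ee_rot': array([-2.48780707e-04,  1.79918455e-01,  9.83681320e-01, -5.89966724e-04]), 'force': array([-1.21221957,  0.16821221,  0.4846825 ]), 'wrist_torque': array([ 0.00338182,  0.00071286, -0.03066315]), 'grip_width': 0.9975906306887548}
scene 351.66649528955855 351.66649528955855 254.2794577448461 195.02236436627845 ['color', 'range_z', 'fx', 'fy', 'cx', 'cy', 'cam_to_world']
[[-7.190000e-01 -4.250000e-01  5.500000e-01  1.050153e+03]
 [ 6.950000e-01 -4.490000e-01  5.620000e-01  5.866630e+02]
 [ 8.000000e-03  7.860000e-01  6.180000e-01  6.744880e+02]
 [ 0.000000e+00  0.000000e+00  0.000000e+00  1.000000e+00]]
top 496.37036757965154 496.37036757965154 256.40509179003925 193.06732954622356 ['color', 'range_z', 'fx', 'fy', 'cx', 'cy', 'cam_to_world']
[[-2.200000e-02  9.940000e-01 -1.030000e-01  3.242150e+02]
 [-1.000000e+00 -2.200000e-02 -4.000000e-03 -1.346100e+01]
 [-6.000000e-03  1.030000e-01  9.950000e-01  1.637801e+03]
 [ 0.000000e+00  0.000000e+00  0.000000e+00  1.000000e+00]]
wrist 314.8307874438388 314.8307874438388 256.13039051111565 193.35605176750863 ['color', 'range_z', 'fx', 'fy', 'cx', 'cy', 'tool_from_camera']
[[-1.00000e-03  9.54000e-01  3.00000e-01  7.75050e+01]
 [ 1.00000e+00  1.00000e-03  1.00000e-03 -6.31000e-01]
 [ 1.00000e-03  3.00000e-01 -9.54000e-01 -1.42138e+02]
 [ 0.00000e+00  0.00000e+00  0.00000e+00  1.00000e+00]]
```

View pics/a_scene.png

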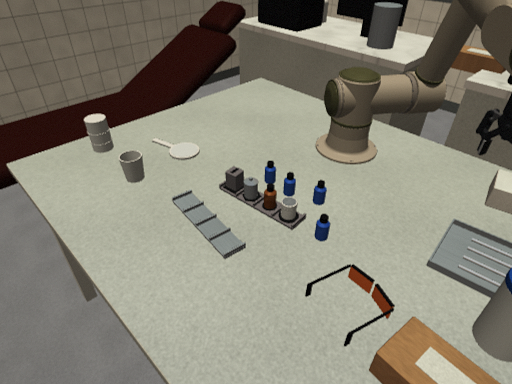

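View pics/a_top.png

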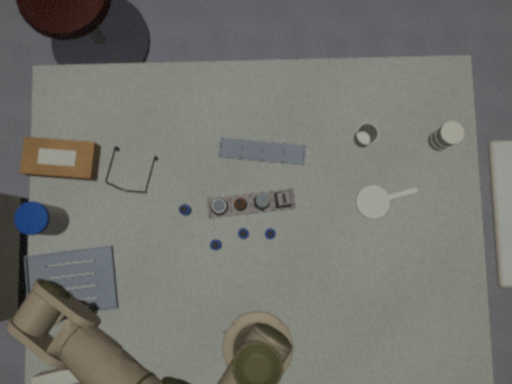

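View pics/a_wrist.png

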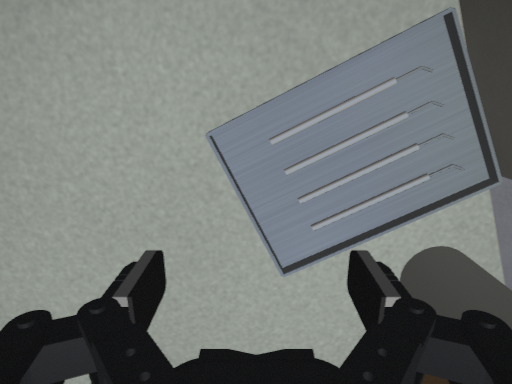

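Top view: grey rack at about (208–295, 190–217) holds, left to right, the jar (219,206), amber bottle (240,204), dispenser (262,201) and box (284,199). The bare steel rack is at (220–305, 138–165). The bottle candidates are amber (240,204) and blue at (185,210), (216,245), (243,233) and (270,234). The amber one standing in the grey rack fits the description. Next I get rough positions so I can move the wrist camera over them.

```bash
cat > h.py <<'E'
import numpy as np,cv2
from scipy.spatial.transform import Rotation as R
from rig import ctrl
def rot(s):
    w,x,y,z=s["ee_rot"];return R.from_quat([x,y,z,w])
def cap(n):
    s=ctrl.sense();c=ctrl.capture(n)
    if n=="wrist":
        T=np.eye(4);T[:3,:3]=rot(s).as_matrix();T[:3,3]=s["eef_pos"]
        c["M"]=T@c["tool_from_camera"]
    else:c["M"]=c["cam_to_world"]
    return c
def ray(c,u,v):
    d=np.stack([(np.asarray(u,float)-c["cx"])/c["fx"],-(np.asarray(v,float)-c["cy"])/c["fy"],-np.ones_like(np.asarray(u,float))],-1)
    return c["M"][:3,3],d@c["M"][:3,:3].T
def plane(c,u,v,z):
    o,d=ray(c,u,v);t=(z-o[2])/d[...,2];return o+d*t[...,None]
def depth(c,u,v):
    o,d=ray(c,u,v);return o+d*c["range_z"][np.asarray(v,int),np.asarray(u,int)][...,None]
def cloud(c):
    v,u=np.mgrid[:384,:512];return depth(c,u,v)
def proj(c,P):
    p=np.linalg.inv(c["M"])@np.append(P,1);return c["cx"]-c["fx"]*p[0]/p[2],c["cy"]+c["fy"]*p[1]/p[2]
E
python3 - <<'E'
from h import *
np.set_printoptions(precision=1,suppress=True)
c=cap("top")
for n,(u,v),z in [("jar",(219,206),61),("bottle",(240,204),85),("disp",(262,201),75),("box",(284,199),69),("rackL",(209,207),19),("rackR",(295,200),19),("stL",(220,149),19),("stR",(305,155),19),("b1",(185,210),74),("b2",(216,245),74),("b3",(243,233),74),("b4",(270,234),74)]:
    print(n,plane(c,u,v,z),depth(c,u,v)[2])
cr=cv2.resize(c["color"][130:260,170:320],None,fx=5,fy=4.5,interpolation=cv2.INTER_CUBIC);cv2.imwrite("pics/b_top.png",cr)
E
```

```text
jar [449.  112.2  61. ] 60.90437599936945
bottle [451.9  44.3  85. ] 86.93350058393526
disp [460.6 -25.   75. ] 79.87899380640215
box [466. -95.  69.] 66.70616717090456
rackL [449.7 148.3  19. ] 15.410100008814425
rackR [ 466.4 -133.5   19. ] -2.5614641390704946
stL [641.4 109.6  19. ] 18.278013254293
stR [ 614.8 -171.    19. ] -4.056993964864205
b1 [437.7 218.8  74. ] 73.23388041531393
b2 [325.6 122.3  74. ] 74.56474345866627
b3 [361.2  36.9  74. ] 78.26924439561594
b4 [356.2 -47.8  74. ] 69.67698307734213
```

View pics/b_top.png

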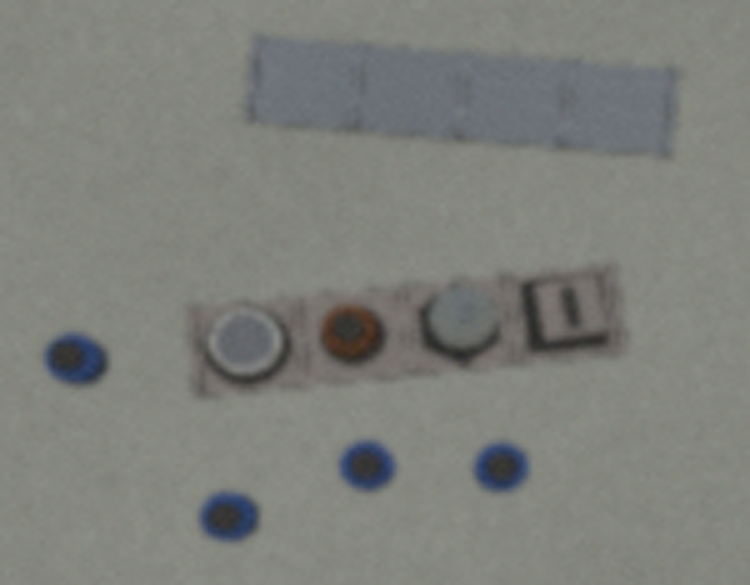

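Rough poses: grey rack centre about (458, 7), yaw about +3.4°; steel rack centre about (628, -31), yaw about -5.4°. The enlarged crop confirms that only the amber bottle stands in the rack and the four blue ones are loose outside it. I'll now turn the jaws along world x and move above the middle.

carry_out(
  plan=[
    [85,[0,0,0],[0,0,1.155]],
    [85,[0,0,0],[0,0,1.155]],
    [85,[0,0,0],[0,0,1.155]],
    [85,[0,0,0],[0,0,1.155]],
    [85,[0,0,0],[0,0,1.155]],
    [85,[0,0,0],[0,0,1.155]],
    [85,[0,0,0],[0,0,1.155]],
    [85,[0,0,0],[0,0,1.155]],
    [85,[0,0,0],[0,0,1.155]],
    [85,[0,0,0],[0,0,1.155]],
  ],
)

```text
time_s: 1.03
eef_pos: [185.8, 490.9, 231.1]
ee_rot: [0.0, 0.709, 0.705, -0.0]
force: [-0.9, 0.4, 0.6]
grip_width: 0.993
```

carry_out(
  plan=[
    [85,[-25,18,0],[0,0,0]],
    [85,[-25,18,0],[0,0,0]],
    [85,[-25,18,0],[0,0,0]],
    [85,[-25,18,0],[0,0,0]],
    [85,[-25,18,0],[0,0,0]],
    [85,[-25,18,0],[0,0,0]],
    [85,[-25,18,0],[0,0,0]],
    [85,[-25,18,0],[0,0,0]],
    [85,[-25,18,0],[0,0,0]],
    [85,[-25,18,0],[0,0,0]],
    [85,[-25,18,0],[0,0,0]],
    [85,[-25,18,0],[0,0,0]],
    [85,[-25,18,0],[0,0,0]],
    [85,[-25,18,0],[0,0,0]],
    [85,[-25,18,0],[0,0,0]],
    [85,[-25,18,0],[0,0,0]],
    [85,[-25,18,0],[0,0,0]],
    [85,[-25,18,0],[0,0,0]],
    [85,[-25,18,0],[0,0,0]],
    [85,[0,0,0],[0,0,0]],
  ],
)

```text
time_s: 2.7
eef_pos: [529.6, 11.9, 230.6]
ee_rot: [0.0, 0.709, 0.706, -0.0]
force: [0.4, -0.1, 0.1]
grip_width: 0.996
```

```bash
python3 - <<'E'
from h import *
import pickle
c=cap("wrist");print(ctrl.sense()["eef_pos"])
cv2.imwrite("pics/c_wrist.png",cv2.resize(c["color"],(768,576)));pickle.dump(c,open("c.pkl","wb"))
E
```

```text
[528.35056417  13.9468816  230.60430421]
```

View pics/c_wrist.png

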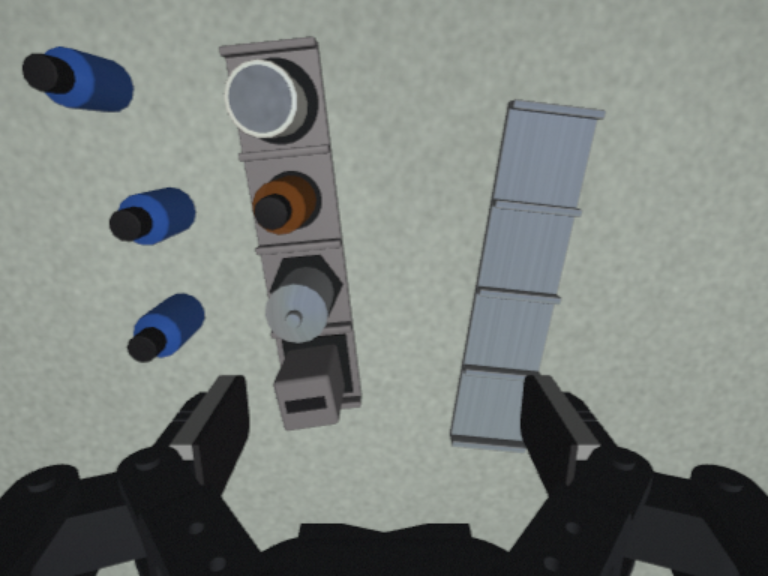

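```bash
python3 - <<'E'
from h import *
import pickle
c=pickle.load(open("c.pkl","rb"))
cv2.imwrite("pics/c2.png",cv2.resize(c["color"][60:305,295:410],None,fx=2.4*1.4,fy=2.4,interpolation=cv2.INTER_CUBIC))
a=cv2.resize(c["color"][60:185,295:420],(600,600),interpolation=cv2.INTER_CUBIC);b=cv2.resize(c["color"][180:305,290:415],(600,600),interpolation=cv2.INTER_CUBIC)
cv2.imwrite("pics/c3.png",a);cv2.imwrite("pics/c4.png",b)
E
```

```text
(no output)
```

View pics/c3.png

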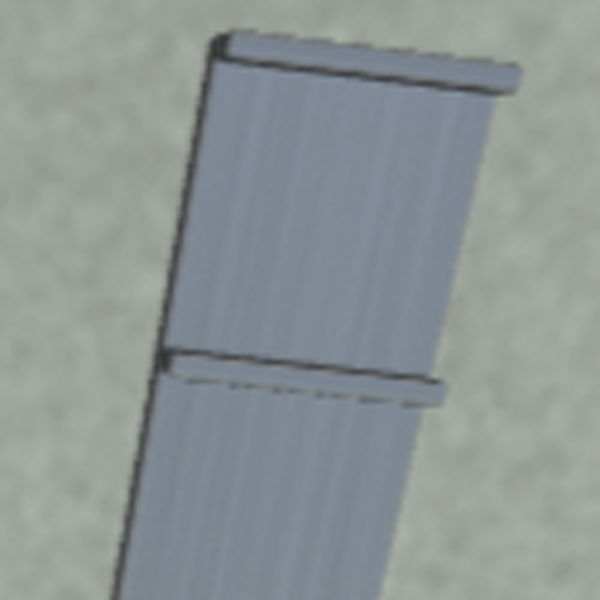

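View pics/c4.png

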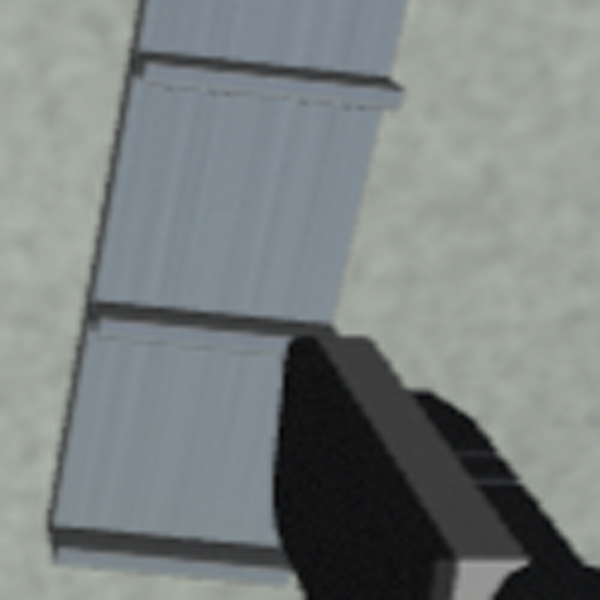

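```bash
cat >> h.py <<'E'
def rigid(A,B):
    A=np.array(A,float);B=np.array(B,float)[:,:2];a=A.mean(0);b=B.mean(0);H=(A-a).T@(B-b)
    th=np.arctan2(H[0,1]-H[1,0],H[0,0]+H[1,1]);Rm=np.array([[np.cos(th),-np.sin(th)],[np.sin(th),np.cos(th)]])
    t=b-Rm@a;return np.degrees(th),t,B-(A@Rm.T+t),Rm
E
python3 - <<'E'
from h import *
import pickle
np.set_printoptions(precision=1,suppress=True)
c=pickle.load(open("c.pkl","rb"))
p=[(228,30,-33,143),(225,57,-33,137),(522,65,33,143),(515,93,33,137),(170,352,-33,73),(170,375,-33,67),(445,382,33,73),(442,405,33,67)]
q=[(145,65,-33,3),(143,88,-33,-3),(403,88,33,3),(395,108,33,-3),(98,318,-33,-67),(98,338,-33,-73),(57,548,-33,-137),(57,565,-33,-143)]
U=[(x/4.8+295-.4,y/4.8+60-.4) for x,y,_,_ in p]+[(x/4.8+290-.4,y/4.8+180-.4) for x,y,_,_ in q]
U=np.array(U);P=plane(c,U[:,0],U[:,1],19.)
A=[r[2:] for r in p+q]
th,t,res,Rm=rigid(A,P);print("steel",th,t);print(res.T)
cl=cloud(c)
# heights check
for n,(u,v) in dict(floor1=(545,150),jar=(262,95),cap=(272,210),disp=(285,315),knob=(293,319),box=(295,385),counter=(420,250)).items():
    u,v=u/1.5,v/1.5;print(n,depth(c,int(u),int(v)))
# top-surface points of each item
for n,(x0,x1,y0,y1,zl,zh) in dict(jar=(410,490,80,145,56,66),cap=(420,490,20,75,77,90),box=(420,500,-130,-60,64,74)).items():
    m=(cl[...,0]>x0)&(cl[...,0]<x1)&(cl[...,1]>y0)&(cl[...,1]<y1)&(cl[...,2]>zl)&(cl[...,2]<zh)
    pts=cl[m];r=cv2.minAreaRect(pts[:,:2].astype(np.float32));e=cv2.minEnclosingCircle(pts[:,:2].astype(np.float32));print(n,m.sum(),np.median(pts[:,2]),r,e)
cv2.imwrite("pics/c5.png",cv2.resize(c["color"][20:145,140:240],(640,800)[:1]+(600,),interpolation=cv2.INTER_CUBIC))
cv2.imwrite("pics/c6.png",cv2.resize(c["color"][150:295,160:260],(540,600),interpolation=cv2.INTER_CUBIC))
E
```

```text
steel -6.3919106929416865 [635.3 -29.5]
[[ 0.4  0.9 -0.3 -0.4  0.1  1.1 -1.  -0.4  0.5  1.  -1.2 -1.9 -0.1  0.9
  -0.3  0.6]
 [-0.6 -0.1 -0.7 -0.5 -0.2  0.5 -0.1  0.5 -0.7 -0.7  0.3  1.1  0.1  0.3
   0.2  0.7]]
floor1 [647.5  81.2   8.2]
jar [454.  115.7  62.5]
cap [460.3  48.7  84.5]
disp [460.  -25.6  68. ]
knob [467.  -24.3  77.2]
box [463.2 -78.   69.3]
counter [557.4   4.9  -1. ]
jar 2039 60.89498175198787 ((452.952392578125, 113.62059020996094), (45.00553512573242, 44.7733039855957), 86.5018081665039) ((453.14801025390625, 113.34703826904297), 22.88496208190918)
cap 430 84.46192944140725 ((459.4288635253906, 47.15821838378906), (20.048015594482422, 20.152957916259766), 42.17216873168945) ((459.286865234375, 46.741825103759766), 10.674999237060547)
box 1299 68.62802009763527 ((470.3796081542969, -94.25527954101562), (42.488948822021484, 42.32976531982422), 9.03444766998291) ((470.92352294921875, -94.36663818359375), 28.080976486206055)
```

View pics/c5.png

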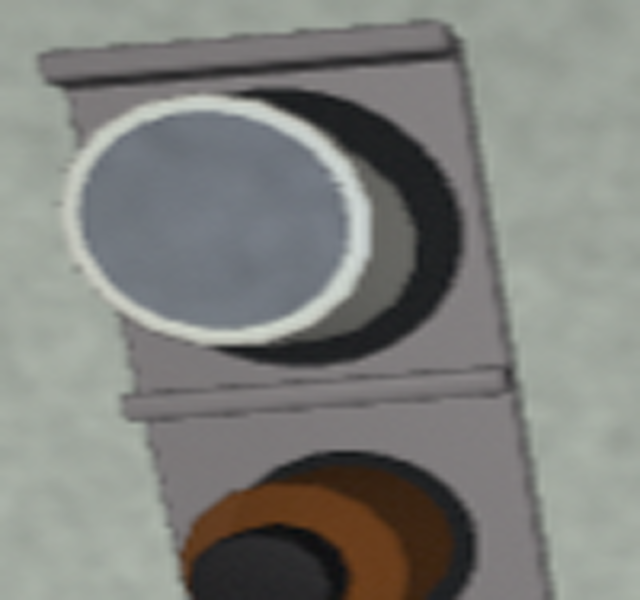

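View pics/c6.png

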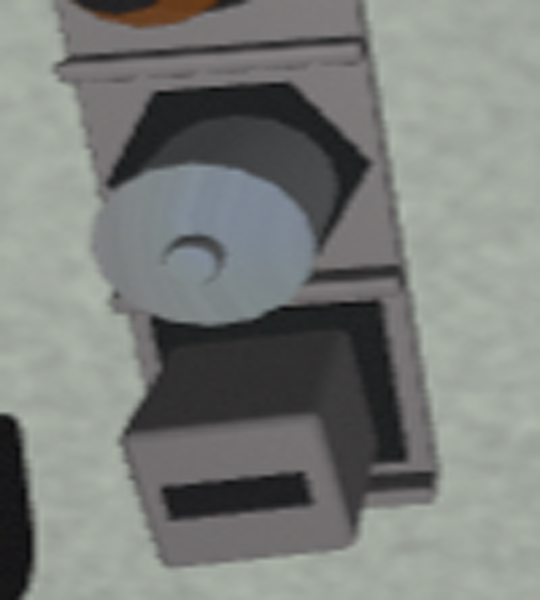

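The wrist view is sharp and the depth is consistent: jar top 60.9 mm, cap 84.5, box 68.6 and steel floor 8.2, all within 1 mm of the stated values. Steel rack: centre (635.3, -29.5), yaw -6.4°, residuals under 2 mm. Now the dispenser axis and the first move.

```bash
cat >> h.py <<'E'
TH=np.radians(-6.39);T0=np.array([635.3,-29.5])
def slot(y):return T0+y*np.array([-np.sin(TH),np.cos(TH)])
def go(x,y,z,deg):
    s=ctrl.sense();M=rot(s).as_matrix();d=np.array([x,y,z])-s["eef_pos"]
    th=np.degrees(np.arctan2(M[1,1],M[0,1]));print("pose",np.round(s["eef_pos"],1),"th",round(th,2),"tilt",np.round(M[:2,2],4),"| shift at present axes",np.round(M.T@d,1),"turn units",round((th-deg)/6,3))
    t=np.radians(deg);print(" shift after the turn: x %.1f y %.1f z %.1f"%(-np.sin(t)*d[0]+np.cos(t)*d[1],np.cos(t)*d[0]+np.sin(t)*d[1],-d[2]))
E
python3 - <<'E'
from h import *
import pickle
np.set_printoptions(precision=1,suppress=True)
c=pickle.load(open("c.pkl","rb"));cl=cloud(c)
for zl,zh in [(57,72),(50,60),(72,80)]:
    m=(cl[...,0]>420)&(cl[...,0]<500)&(cl[...,1]>-60)&(cl[...,1]<10)&(cl[...,2]>zl)&(cl[...,2]<zh);m&=~((cl[...,2]>64)&(cl[...,1]<-58))
    p=cl[m][:,:2].astype(np.float32);print(zl,len(p),cv2.minEnclosingCircle(p),cv2.minAreaRect(p))
for y in (105,35,-35,-105):print(y,slot(y))
go(459.4,47,200,3.5)
E
```

```text
57 1204 ((466.9788513183594, -26.42707633972168), 22.118247985839844) ((466.7546691894531, -26.28581428527832), (43.448204040527344, 42.74420166015625), 13.940671920776367)
50 69 ((471.7498474121094, -16.4364013671875), 17.716079711914062) ((473.841796875, -12.100994110107422), (10.578845977783203, 35.419185638427734), 64.24152374267578)
72 95 ((466.69122314453125, -26.255260467529297), 5.510990619659424) ((466.4756164550781, -26.141616821289062), (10.576379776000977, 9.879809379577637), 43.353515625)
105 [647.   74.8]
35 [639.2   5.3]
-35 [631.4 -64.3]
-105 [ 623.6 -133.8]
pose [528.4  13.9 230.6] th -0.2 tilt [-0. -0.] | shift at present axes [ 32.8 -69.   30.7] turn units -0.616
 shift after the turn: x 37.2 y -66.8 z 30.6
```

carry_out(
  plan=[
    [85,[0,0,0],[0,0,-0.62]],
    [85,[12.4,-22.3,35],[0,0,0]],
    [85,[12.4,-22.3,35],[0,0,0]],
    [85,[12.4,-22.2,35],[0,0,0]],
    [85,[0,0,15],[0,0,0]],
    [85,[0,0,15],[0,0,0]],
    [85,[0,0,15],[0,0,0]],
    [85,[0,0,0],[0,0,0]],
    [85,[0,0,0],[0,0,0]],
  ],
)

```text
time_s: 3.5
eef_pos: [460.6, 48.0, 85.3]
ee_rot: [-0.0, 0.684, 0.73, -0.0]
force: [0.5, -0.3, -0.2]
grip_width: 1.001
```

```bash
python3 - <<'E'
from h import *
go(459.4,47,23,3.5)
c=cap("wrist");cv2.imwrite("pics/d.png",c["color"])
E
```

```text
pose [460.6  48.   85.3] th 3.73 tilt [-0.0011  0.0002] | shift at present axes [-0.9 -1.2 62.3] turn units 0.038
 shift after the turn: x -0.9 y -1.3 z 62.3
```

View pics/d.png

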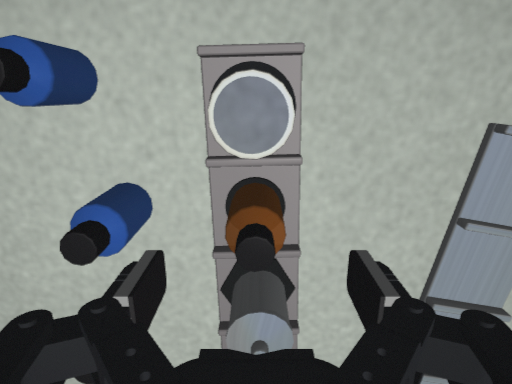

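The bottle (axis at column 257) is centred between the fingers (columns 160 and 352). I'll go down and grip.

carry_out(
  plan=[
    [85,[-0.5,-1,15],[0,0,0]],
    [85,[-0.4,0,15],[0,0,0]],
    [85,[0,0,15],[0,0,0]],
    [85,[0,0,12],[0,0,0]],
    [70,[0,0,5],[0,0,0]],
    [50,[0,0,0],[0,0,0]],
    [25,[0,0,0],[0,0,0]],
    [25,[0,0,0],[0,0,0]],
    [25,[0,0,0],[0,0,0]],
    [25,[0,0,0],[0,0,0]],
    [25,[0,0,0],[0,0,0]],
    [25,[0,0,0],[0,0,0]],
  ],
  grip_force=30,
)

```text
time_s: 4.55
eef_pos: [460.8, 46.4, 24.4]
ee_rot: [0.001, 0.684, 0.73, 0.001]
force: [-1.3, 0.2, 6.4]
grip_width: 0.41
```

carry_out(
  plan=[
    [25,[0,0,0],[0,0,0]],
    [25,[0,0,0],[0,0,0]],
    [25,[0,0,-6],[0,0,0]],
    [25,[0,0,-12],[0,0,0]],
    [25,[0,0,-20],[0,0,0]],
    [25,[0,0,-20],[0,0,0]],
    [25,[0,0,-20],[0,0,0]],
    [25,[0,0,-15],[0,0,0]],
    [25,[0,0,-7],[0,0,0]],
    [25,[0,0,0],[0,0,0]],
  ],
)

```text
time_s: 5.38
eef_pos: [460.9, 46.4, 124.8]
ee_rot: [0.001, 0.684, 0.73, 0.001]
force: [0.5, -1.3, -0.3]
grip_width: 0.412
```

```bash
python3 - <<'E'
from h import *
x,y=slot(-35);go(x,y,21,-6.4)
c=cap("wrist");cv2.imwrite("pics/e.png",c["color"])
E
```

```text
pose [460.9  46.4 124.8] th 3.69 tilt [ 0.0031 -0.0005] | shift at present axes [-121.4  162.8  104.4] turn units 1.682
 shift after the turn: x -91.0 y 181.8 z 103.8
```

View pics/e.png

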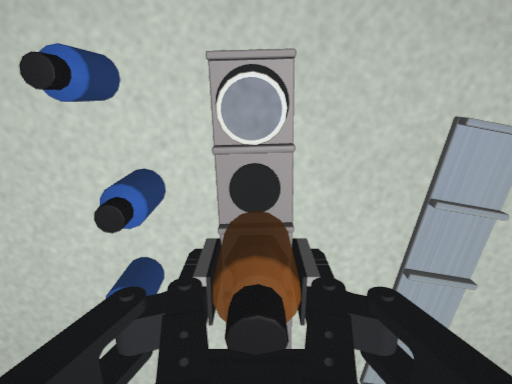

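carry_out(
  plan=[
    [25,[0,0,0],[0,0,0.84]],
    [25,[0,0,0],[0,0,0.84]],
    [25,[-15,30,0],[0,0,0]],
    [25,[-15,30,0],[0,0,0]],
    [25,[-15,30,0],[0,0,0]],
    [25,[-15,30,0],[0,0,0]],
    [25,[-15,30,0],[0,0,0]],
    [25,[-16,31.5,0],[0,0,0]],
    [25,[0,0,20],[0,0,0]],
    [25,[0,0,20],[0,0,0]],
    [25,[0,0,20],[0,0,0]],
    [25,[0,0,0],[0,0,0]],
    [25,[0,0,0],[0,0,0]],
  ],
)

```text
time_s: 6.52
eef_pos: [629.6, -64.0, 61.7]
ee_rot: [-0.001, 0.745, 0.667, -0.001]
force: [-0.5, -0.1, 0.1]
grip_width: 0.411
```

```bash
cat >> h.py <<'E'
def held(c,r=30,zl=0,zh=200):
    cl=cloud(c);s=ctrl.sense();p=s["eef_pos"]
    m=(np.hypot(cl[...,0]-p[0],cl[...,1]-p[1])<r)&(cl[...,2]>zl)&(cl[...,2]<zh)
    return cl,m
def steel(c):
    pass
E
python3 - <<'E'
from h import *
x,y=slot(-35);go(x,y,21,-6.4);print(x,y)
c=cap("wrist");cv2.imwrite("pics/f.png",c["color"])
import pickle;pickle.dump(c,open("f.pkl","wb"))
cl,m=held(c);z=cl[...,2][m];g=c["color"].max(-1)
mm=m.copy();mm[:280]=0;mm[:,:200]=0;mm[:,320:]=0;mm&=(cl[...,2]>110)
p=cl[mm];print(np.percentile(p[:,2],[5,50,95]),len(p),cv2.minEnclosingCircle(p[:,:2].astype(np.float32)))
E
```

```text
pose [629.6 -64.   61.7] th -6.39 tilt [-0.0034  0.001 ] | shift at present axes [-0.2  2.  40.7] turn units 0.001
 shift after the turn: x -0.1 y 1.8 z 40.7
631.4046580149362 -64.28255756581737
[113.46165328 135.54367891 147.4065228 ] 8254 ((631.3472290039062, -52.57369613647461), 20.557119369506836)
```

View pics/f.png

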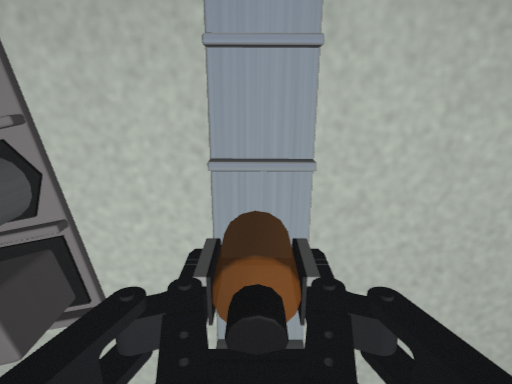

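```bash
python3 - <<'E'
from h import *
import pickle
np.set_printoptions(precision=1,suppress=True)
c=pickle.load(open("f.pkl","rb"))
print("cap",plane(c,257,332,122.3),depth(c,257,332))
for y in (73,67,3,-3):
  for x in (-33,33):
    w=T0+np.array([[np.cos(TH),-np.sin(TH)],[np.sin(TH),np.cos(TH)]])@[x,y];print(x,y,np.round(proj(c,[*w,19]),1))
cv2.imwrite("pics/f2.png",cv2.resize(c["color"][25:180,195:330],(700,600),interpolation=cv2.INTER_CUBIC))
E
```

```text
cap [629.8 -59.2 122.3] [629.7 -59.9 121.5]
-33 73 [199.2  31.9]
33 73 [323.7  31.7]
-33 67 [199.8  44.3]
33 67 [323.   44.1]
-33 3 [205.7 161.8]
33 3 [316.3 161.7]
-33 -3 [206.2 171.6]
33 -3 [315.7 171.5]
```

View pics/f2.png

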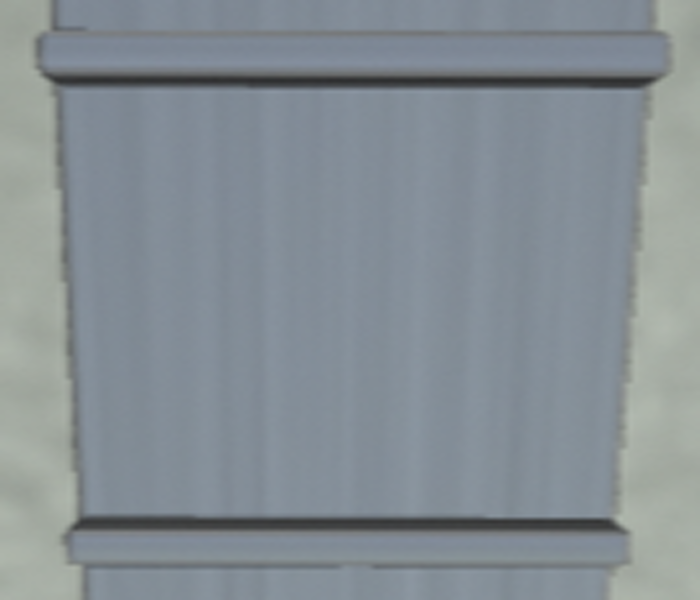

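```bash
python3 - <<'E'
from h import *
import pickle
np.set_printoptions(precision=1,suppress=True)
c=pickle.load(open("f.pkl","rb"));cl=cloud(c)
for v in range(270,384,6):print(v,cl[v,257],c["color"][v,257])
cv2.imwrite("pics/f3.png",cv2.convertScaleAbs(cv2.resize(c["color"][200:384,180:340],(640,600),interpolation=cv2.INTER_CUBIC),alpha=2.5))
E
```

```text
270 [630.7 -50.6  99.7] [ 40  72 114]
276 [630.6 -51.4 102.6] [ 39  74 115]
282 [630.4 -53.1 103.9] [ 38  73 115]
288 [630.4 -53.4 107.1] [17 15 16]
294 [630.4 -53.  111.4] [17 17 18]
300 [630.4 -53.2 114.3] [17 17 16]
306 [630.5 -52.9 117.8] [19 21 19]
312 [630.4 -53.2 120.4] [21 19 21]
318 [630.4 -53.7 122.6] [40 39 38]
324 [630.1 -56.2 122.2] [34 33 33]
330 [629.8 -58.8 121.9] [36 34 33]
336 [629.5 -61.6 121.3] [33 32 32]
342 [629.2 -64.5 120.8] [34 33 34]
348 [629.  -65.9 121.8] [32 30 31]
354 [628.7 -68.5 121.6] [29 28 27]
360 [630.3 -54.3 138.1] [22 20 17]
366 [630.4 -53.7 140.7] [23 21 19]
372 [630.3 -54.2 142. ] [24 22 21]
378 [630.4 -53.4 144.4] [26 23 23]
```

View pics/f3.png

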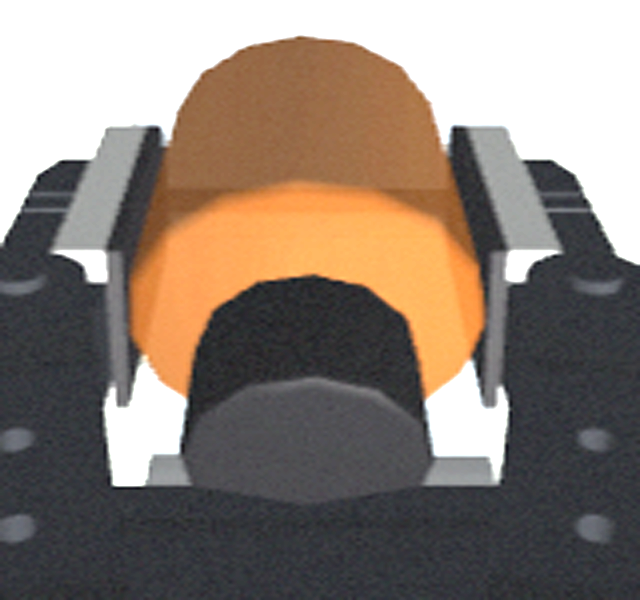

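The cap's front edge puts the bottle axis at (629.6, -63.8). A second look at the rack dividers moves the rack 0.7 mm further out. I'll correct by +2.5 mm along tool y and lower the bottle.

carry_out(
  plan=[
    [25,[-0.5,2.5,10],[0,0,0]],
    [25,[0,0,12],[0,0,0]],
    [25,[0,0,9],[0,0,0]],
    [25,[0,0,5],[0,0,0]],
    [25,[0,0,2],[0,0,0]],
    [25,[0,0,1.5],[0,0,0]],
    [25,[0,0,0],[0,0,0]],
    [25,[0,0,0],[0,0,0]],
  ],
)

```text
time_s: 7.23
eef_pos: [633.1, -65.0, 24.1]
ee_rot: [0.0, 0.745, 0.667, 0.0]
force: [-0.1, -0.3, -0.7]
grip_width: 0.414
```

```bash
sed -i 's/635.3,-29.5/636.0,-29.6/' h.py; python3 - <<'E'
from h import *
s=ctrl.sense();print(s["force"],s["eef_pos"])
E
```

```text
[-0.14394077 -0.2678214  -0.71754539] [633.10789169 -65.01370494  24.13156498]
```

carry_out(
  plan=[
    [25,[0,-0.7,1.5],[0,0,0]],
    [25,[0,0,0],[0,0,0]],
    [25,[0,0,0],[0,0,0]],
  ],
)

```text
time_s: 7.48
eef_pos: [632.2, -64.9, 22.4]
ee_rot: [0.0, 0.745, 0.667, 0.0]
force: [-0.1, 0.5, -1.1]
grip_width: 0.408
```

carry_out(
  plan=[
    [25,[0,0,1],[0,0,0]],
    [25,[0,0,0],[0,0,0]],
    [25,[0,0,0],[0,0,0]],
  ],
)

```text
time_s: 7.73
eef_pos: [632.3, -64.9, 21.4]
ee_rot: [0.0, 0.745, 0.667, 0.0]
force: [0.4, -0.6, 1.3]
grip_width: 0.408
```

carry_out(
  plan=[
    [25,[0,0,0.7],[0,0,0]],
    [25,[0,0,0],[0,0,0]],
    [25,[0,0,0],[0,0,0]],
  ],
)

```text
time_s: 7.98
eef_pos: [632.3, -64.9, 21.4]
ee_rot: [0.0, 0.745, 0.667, 0.0]
force: [-2.7, 0.2, 7.4]
grip_width: 0.414
```

Contact: 7 N upward. I'll release and rise straight up.

carry_out(
  plan=[
    [40,[0,0,0],[0,0,0]],
    [50,[0,0,0],[0,0,0]],
    [65,[0,0,0],[0,0,0]],
    [85,[0,0,0],[0,0,0]],
    [85,[0,0,0],[0,0,0]],
    [85,[0,0,-8],[0,0,0]],
    [85,[0,0,-20],[0,0,0]],
    [85,[0,0,-30],[0,0,0]],
    [85,[0,0,-40],[0,0,0]],
    [85,[0,0,0],[0,0,0]],
  ],
)

```text
time_s: 8.82
eef_pos: [635.3, -65.6, 127.1]
ee_rot: [0.005, 0.745, 0.667, 0.003]
force: [0.4, 0.7, 1.4]
grip_width: 0.993
```

```bash
python3 - <<'E'
from h import *
go(453.1,113.4,31,3.5)
c=cap("wrist");cv2.imwrite("pics/g.png",c["color"])
E
```

```text
pose [635.3 -65.6 127.1] th -6.38 tilt [ 0.0124 -0.0036] | shift at present axes [ 157.9 -202.2   93.2] turn units -1.646
 shift after the turn: x 189.8 y -170.9 z 96.1
```

View pics/g.png

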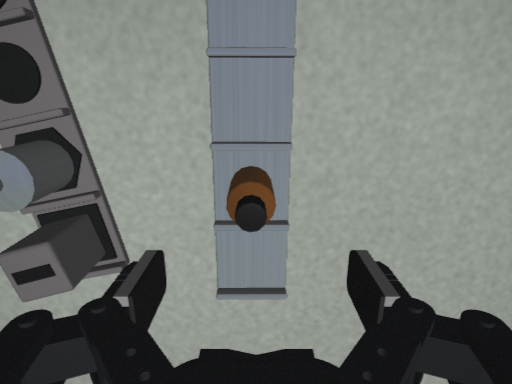

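```bash
cat >> h.py <<'E'
def stand(c,y,zl,zh,r=34):
    cl=cloud(c);x0,y0=slot(y);q=cl[...,:2]-slot(y)
    Rm=np.array([[np.cos(TH),-np.sin(TH)],[np.sin(TH),np.cos(TH)]]);q=q@Rm
    m=(abs(q[...,0])<r)&(abs(q[...,1])<r)&(cl[...,2]>zl)&(cl[...,2]<zh)
    p=q[m].astype(np.float32);print("slot",y,"n",len(p),"z",np.round(np.percentile(cl[...,2][m],[5,50,95]),1),"off centre (rack x,y)",np.round(cv2.minEnclosingCircle(p),1) if 0 else cv2.minEnclosingCircle(p),cv2.minAreaRect(p))
def edges(c,ys=(140,70,0,-70,-140)):
    Rm=np.array([[np.cos(TH),-np.sin(TH)],[np.sin(TH),np.cos(TH)]])
    for y in ys:print(y,[np.round(proj(c,[*(T0+Rm@[x,y]),19]),1) for x in (-33,33)])
E
python3 - <<'E'
from h import *
s=ctrl.sense();print(rot(s).as_matrix()[:2,2],s["eef_pos"])
c=cap("wrist");stand(c,-35,76,90);edges(c,(140,70,0,-70))
cv2.imwrite("pics/g2.png",cv2.resize(c["color"][40:300,200:305],(520,600),interpolation=cv2.INTER_CUBIC))
E
```

```text
[ 0.00832426 -0.00244206] [634.15120206 -65.35944206 123.54428614]
slot -35 n 832 z [78.8 81.4 82.6] off centre (rack x,y) ((-0.2041781097650528, 0.09105372428894043), 10.634576797485352) ((-0.34331846237182617, 0.20658302307128906), (20.168903350830078, 20.357742309570312), 70.90396118164062)
140 [array([202. , -66.3]), array([303.3, -66.1])]
70 [array([207.2,  51. ]), array([299.,  51.])]
0 [array([211.4, 148.2]), array([295.4, 148. ])]
-70 [array([215., 230.]), array([292.4, 229.7])]
```

View pics/g2.png

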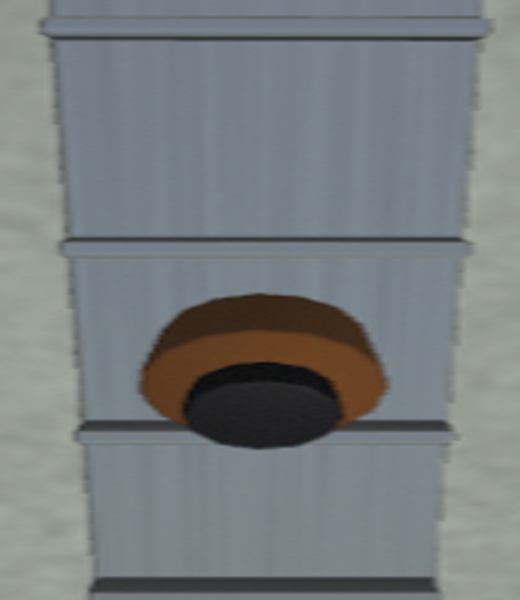

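The bottle stands within 0.3 mm of its compartment centre, and the dividers match the model to 1 px. Now the jar.

carry_out(
  plan=[
    [85,[0,0,0],[0,0,-0.82]],
    [85,[0,0,0],[0,0,-0.82]],
    [85,[27,-24,0],[0,0,0]],
    [85,[27,-24,0],[0,0,0]],
    [85,[27,-24,0],[0,0,0]],
    [85,[27,-24,0],[0,0,0]],
    [85,[27,-24,0],[0,0,0]],
    [85,[27,-24,0],[0,0,0]],
    [85,[27,-24,0],[0,0,0]],
    [85,[0,0,15],[0,0,0]],
    [85,[0,0,10],[0,0,0]],
    [85,[0,0,0],[0,0,0]],
    [85,[0,0,0],[0,0,0]],
    [85,[0,0,0],[0,0,0]],
  ],
)

```text
time_s: 10.08
eef_pos: [453.3, 113.5, 93.6]
ee_rot: [-0.0, 0.686, 0.728, -0.0]
force: [-0.3, -0.1, 0.9]
grip_width: 0.994
```

```bash
python3 - <<'E'
from h import *
c=cap("wrist");cv2.imwrite("pics/i.png",c["color"])
cl=cloud(c);m=(abs(cl[...,0]-453)<38)&(abs(cl[...,1]-113)<34)&(cl[...,2]>57)&(cl[...,2]<65)&(np.arange(384)[:,None]<330)
p=cl[m][:,:2].astype(np.float32);print(cv2.minEnclosingCircle(p),cv2.minAreaRect(p))
go(453.1,113.4,31,3.5)
E
```

```text
((452.7080383300781, 113.4764633178711), 23.010522842407227) ((452.6422424316406, 114.0911865234375), (45.09667205810547, 44.9239501953125), 43.99049377441406)
pose [453.4 113.4  93.8] th 3.42 tilt [0.0003 0.    ] | shift at present axes [-0.  -0.3 62.8] turn units -0.013
 shift after the turn: x -0.0 y -0.3 z 62.8
```

View pics/i.png

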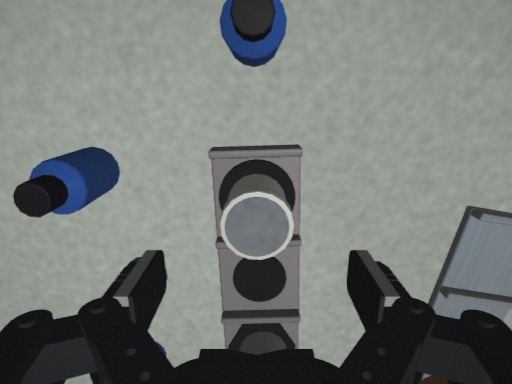

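The jar lid (257, 224) is centred between the fingers. I'll go down and grip at lid height.

carry_out(
  plan=[
    [85,[0,-0.5,15],[0,0,0]],
    [85,[0,0,15],[0,0,0]],
    [85,[0,0,15],[0,0,0]],
    [85,[0,0,12],[0,0,0]],
    [75,[0,0,6],[0,0,0]],
    [60,[0,0,0],[0,0,0]],
    [35,[0,0,0],[0,0,0]],
    [35,[0,0,0],[0,0,0]],
    [35,[0,0,0],[0,0,0]],
    [35,[0,0,0],[0,0,0]],
    [35,[0,0,0],[0,0,0]],
    [35,[0,0,0],[0,0,0]],
    [35,[0,0,0],[0,0,0]],
  ],
  grip_force=30,
)

```text
time_s: 11.22
eef_pos: [453.2, 113.6, 31.4]
ee_rot: [0.001, 0.685, 0.728, 0.001]
force: [-0.4, -0.9, 6.5]
grip_width: 0.524
```

carry_out(
  plan=[
    [35,[0,0,-6],[0,0,0]],
    [35,[0,0,-12],[0,0,0]],
    [35,[0,0,-20],[0,0,0]],
    [35,[0,0,-20],[0,0,0]],
    [35,[0,0,-20],[0,0,0]],
    [35,[0,0,-12],[0,0,0]],
    [35,[0,0,-6],[0,0,0]],
    [35,[0,0,0],[0,0,0]],
    [35,[0,0,0],[0,0,0]],
  ],
)

```text
time_s: 11.97
eef_pos: [452.3, 113.6, 126.2]
ee_rot: [-0.0, 0.686, 0.728, -0.0]
force: [1.2, -0.8, -0.8]
grip_width: 0.526
```

```bash
python3 - <<'E'
from h import *
c=cap("wrist");cv2.imwrite("pics/j.png",c["color"])
x,y=slot(-105);print(x,y);go(x,y,28,-6.4)
E
```

```text
624.3139740448087 -133.9476726974521
pose [452.1 113.6 125.8] th 3.45 tilt [-0.0015 -0.    ] | shift at present axes [-257.5  157.2   97.5] turn units 1.642
 shift after the turn: x -226.9 y 198.7 z 97.8
```

View pics/j.png

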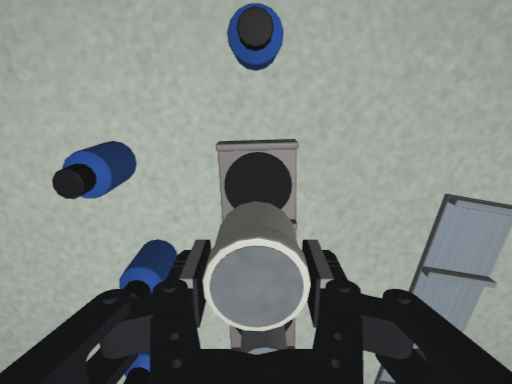

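carry_out(
  plan=[
    [35,[0,0,0],[0,0,0.82]],
    [35,[0,0,0],[0,0,0.82]],
    [35,[-25,22,0],[0,0,0]],
    [35,[-25,22,0],[0,0,0]],
    [35,[-25,22,0],[0,0,0]],
    [35,[-25,22,0],[0,0,0]],
    [35,[-25,22,0],[0,0,0]],
    [35,[-25,22,0],[0,0,0]],
    [35,[-25,22,0],[0,0,0]],
    [35,[-25,22,0],[0,0,0]],
    [35,[-27,23,0],[0,0,0]],
    [35,[0,0,15],[0,0,0]],
    [35,[0,0,20],[0,0,0]],
    [35,[0,0,20],[0,0,0]],
    [35,[0,0,10],[0,0,0]],
    [35,[0,0,0],[0,0,0]],
    [35,[0,0,0],[0,0,0]],
    [35,[0,0,0],[0,0,0]],
  ],
)

```text
time_s: 13.52
eef_pos: [625.6, -134.2, 62.6]
ee_rot: [0.001, 0.745, 0.667, 0.0]
force: [0.1, -0.2, -1.0]
grip_width: 0.528
```

```bash
python3 - <<'E'
from h import *
c=cap("wrist");cv2.imwrite("pics/k.png",c["color"])
x,y=slot(-105);print(x,y);go(x,y,28.4,-6.4)
cl=cloud(c);
for v in range(200,384,12):print(v,np.round(cl[v,257],1))
E
```

```text
624.3139740448087 -133.9476726974521
pose [ 625.7 -134.3   62.9] th -6.38 tilt [ 0.002  -0.0008] | shift at present axes [ 0.2 -1.5 34.5] turn units 0.003
 shift after the turn: x 0.1 y -1.4 z 34.5
200 [ 626.4 -124.8    7.2]
212 [ 627.6 -113.    60.4]
224 [ 627.5 -113.    75.1]
236 [ 627.6 -112.    89.8]
248 [ 627.1 -116.    92.3]
260 [ 626.4 -121.9   91.2]
272 [ 625.8 -127.2   91.5]
284 [ 625.3 -132.2   92.5]
296 [ 624.6 -138.1   92.2]
308 [ 623.9 -144.2   92. ]
320 [ 623.2 -150.6   91.6]
332 [ 6.139e+02 -2.367e+02  3.000e-01]
344 [ 6.125e+02 -2.489e+02 -3.000e-01]
356 [ 626.  -124.6  137.5]
368 [ 626.  -124.2  141.7]
380 [ 626.  -123.9  145.5]
```

View pics/k.png

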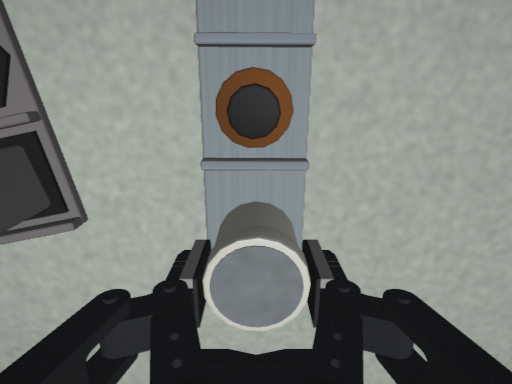

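carry_out(
  plan=[
    [35,[0,-1.4,12],[0,0,0]],
    [35,[0,0,10],[0,0,0]],
    [35,[0,0,6],[0,0,0]],
    [35,[0,0,3],[0,0,0]],
    [35,[0,0,1.5],[0,0,0]],
    [35,[0,0,0],[0,0,0]],
    [35,[0,0,0],[0,0,0]],
    [35,[0,0,0],[0,0,0]],
  ],
)

```text
time_s: 14.23
eef_pos: [624.0, -134.0, 29.5]
ee_rot: [0.0, 0.745, 0.667, 0.0]
force: [-1.0, -0.3, -0.3]
grip_width: 0.529
```

carry_out(
  plan=[
    [35,[0,0,1],[0,0,0]],
    [35,[0,0,0],[0,0,0]],
    [35,[0,0,0],[0,0,0]],
  ],
)

```text
time_s: 14.48
eef_pos: [624.0, -134.0, 28.4]
ee_rot: [0.0, 0.745, 0.667, 0.0]
force: [0.8, -0.4, 1.8]
grip_width: 0.523
```

carry_out(
  plan=[
    [35,[0,0,0.5],[0,0,0]],
    [35,[0,0,0],[0,0,0]],
    [35,[0,0,0],[0,0,0]],
  ],
)

```text
time_s: 14.73
eef_pos: [624.1, -134.0, 28.4]
ee_rot: [0.001, 0.745, 0.667, 0.0]
force: [-0.6, 0.5, 5.6]
grip_width: 0.525
```

carry_out(
  plan=[
    [49,[0,0,0],[0,0,0]],
    [55,[0,0,0],[0,0,0]],
    [70,[0,0,0],[0,0,0]],
    [85,[0,0,0],[0,0,0]],
    [85,[0,0,0],[0,0,0]],
    [85,[0,0,-8],[0,0,0]],
    [85,[0,0,-18],[0,0,0]],
    [85,[0,0,-25],[0,0,0]],
    [85,[0,0,-25],[0,0,0]],
    [85,[0,0,-15],[0,0,0]],
    [85,[0,0,0],[0,0,0]],
    [85,[0,0,0],[0,0,0]],
  ],
)

```text
time_s: 15.73
eef_pos: [623.9, -134.0, 119.2]
ee_rot: [0.001, 0.745, 0.667, 0.0]
force: [-0.7, 0.3, -1.2]
grip_width: 0.996
```

```bash
python3 - <<'E'
from h import *
c=cap("wrist");cv2.imwrite("pics/l.png",c["color"])
stand(c,-105,55,62);stand(c,-35,76,90)
go(466.8,-26.3,85,3.5)
E
```

```text
slot -105 n 3152 z [56.6 57.9 58.9] off centre (rack x,y) ((-1.0448969602584839, -0.09250804781913757), 22.84006690979004) ((-0.7982196807861328, 0.097320556640625), (45.004608154296875, 44.65100860595703), 48.80276870727539)
slot -35 n 1107 z [80.3 81.5 82.6] off centre (rack x,y) ((-0.4153164327144623, -0.25837767124176025), 10.32625961303711) ((-0.4304232597351074, -0.10620689392089844), (20.00457763671875, 20.222915649414062), 72.65489959716797)
pose [ 623.3 -133.8  117.9] th -6.39 tilt [-0.0009  0.0004] | shift at present axes [  89.4 -167.5   33.1] turn units -1.648
 shift after the turn: x 116.9 y -149.7 z 32.9
```

View pics/l.png

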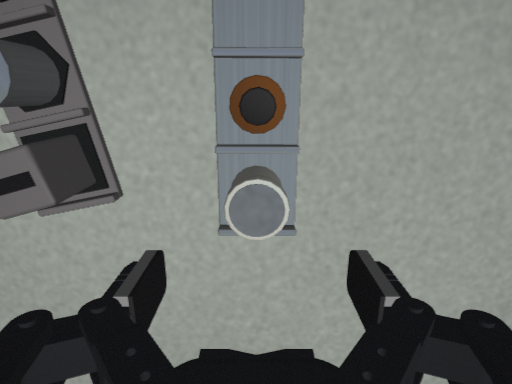

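The jar stands centred to about 1 mm and the bottle is undisturbed. Next the dispenser.

carry_out(
  plan=[
    [85,[0,0,0],[0,0,-0.82]],
    [85,[0,0,0],[0,0,-0.82]],
    [85,[19.5,-25,0],[0,0,0]],
    [85,[19.5,-25,0],[0,0,0]],
    [85,[19.5,-25,0],[0,0,0]],
    [85,[19.5,-25,0],[0,0,0]],
    [85,[19.5,-25,0],[0,0,0]],
    [85,[19.5,-25,0],[0,0,0]],
    [85,[0,0,12],[0,0,0]],
    [85,[0,0,10],[0,0,0]],
    [85,[0,0,0],[0,0,0]],
    [85,[0,0,0],[0,0,0]],
    [85,[0,0,0],[0,0,0]],
  ],
)

```text
time_s: 16.87
eef_pos: [467.0, -26.3, 96.5]
ee_rot: [-0.0, 0.686, 0.728, -0.0]
force: [0.1, 0.2, 0.9]
grip_width: 0.995
```

```bash
python3 - <<'E'
from h import *
c=cap("wrist");cv2.imwrite("pics/m.png",c["color"])
cl=cloud(c);m=(abs(cl[...,0]-467)<30)&(abs(cl[...,1]+26)<30)&(cl[...,2]>57)&(cl[...,2]<72)&(np.arange(384)[:,None]<340)
p=cl[m][:,:2].astype(np.float32);print(cv2.minEnclosingCircle(p),cv2.minAreaRect(p))
m&=cl[...,2]>70
go(466.8,-26.3,24,3.5)
E
```

```text
((466.51385498046875, -26.539819717407227), 22.138212203979492) ((466.6530456542969, -26.486743927001953), (43.06367111206055, 43.65622329711914), 13.704452514648438)
pose [467.1 -26.3  96.6] th 3.44 tilt [-0.0001 -0.    ] | shift at present axes [ 0.  -0.3 72.6] turn units -0.01
 shift after the turn: x 0.0 y -0.3 z 72.6
```

View pics/m.png

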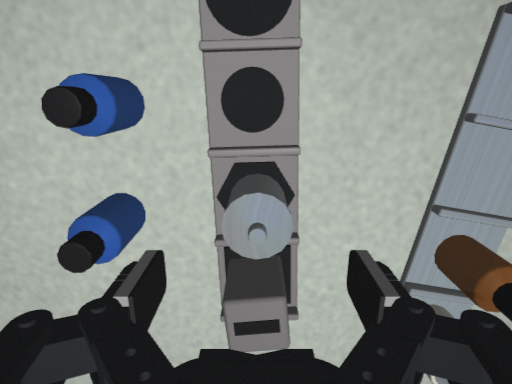

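The dispenser (257, 228) is centred.

carry_out(
  plan=[
    [85,[0,-0.4,15],[0,0,0]],
    [85,[0,0,20],[0,0,0]],
    [85,[0,0,20],[0,0,0]],
    [85,[0,0,12],[0,0,0]],
    [75,[0,0,5.5],[0,0,0]],
    [60,[0,0,0],[0,0,0]],
    [32,[0,0,0],[0,0,0]],
    [32,[0,0,0],[0,0,0]],
    [32,[0,0,0],[0,0,0]],
    [32,[0,0,0],[0,0,0]],
    [32,[0,0,0],[0,0,0]],
    [32,[0,0,0],[0,0,0]],
    [32,[0,0,0],[0,0,0]],
  ],
  grip_force=35,
)

```text
time_s: 18.0
eef_pos: [467.3, -26.4, 25.1]
ee_rot: [0.001, 0.685, 0.728, 0.0]
force: [0.4, 1.4, 6.6]
grip_width: 0.486
```

carry_out(
  plan=[
    [32,[0,0,-6],[0,0,0]],
    [32,[0,0,-12],[0,0,0]],
    [32,[0,0,-20],[0,0,0]],
    [32,[0,0,-20],[0,0,0]],
    [32,[0,0,-20],[0,0,0]],
    [32,[0,0,-12],[0,0,0]],
    [32,[0,0,-6],[0,0,0]],
    [32,[0,0,0],[0,0,0]],
    [32,[0,0,0],[0,0,0]],
  ],
)

```text
time_s: 18.75
eef_pos: [466.3, -26.1, 119.7]
ee_rot: [-0.0, 0.685, 0.728, -0.0]
force: [-0.7, -0.2, -0.6]
grip_width: 0.487
```

```bash
python3 - <<'E'
from h import *
c=cap("wrist");cv2.imwrite("pics/n.png",c["color"])
x,y=slot(35);print(x,y);go(x,y,60,-6.4)
E
```

```text
639.8953419850637 5.182557565817369
pose [466.1 -26.1 119.3] th 3.45 tilt [-0.0013  0.0004] | shift at present axes [ 20.7 175.4  59.1] turn units 1.642
 shift after the turn: x 50.4 y 169.2 z 59.3
```

View pics/n.png

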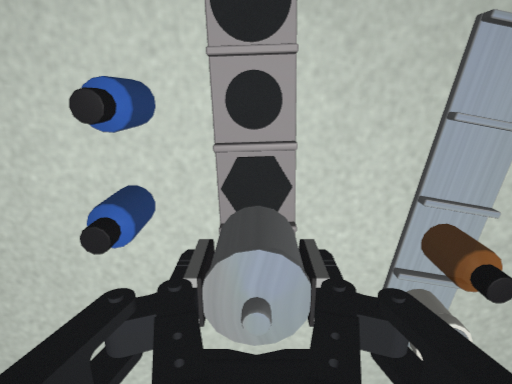

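carry_out(
  plan=[
    [32,[0,0,0],[0,0,0.82]],
    [32,[0,0,0],[0,0,0.82]],
    [32,[8,28,0],[0,0,0]],
    [32,[8,28,0],[0,0,0]],
    [32,[8,28,0],[0,0,0]],
    [32,[9,28,0],[0,0,0]],
    [32,[9,28,0],[0,0,0]],
    [32,[8,28,0],[0,0,0]],
    [32,[0,0,12],[0,0,0]],
    [32,[0,0,20],[0,0,0]],
    [32,[0,0,18],[0,0,0]],
    [32,[0,0,9],[0,0,0]],
    [32,[0,0,0],[0,0,0]],
    [32,[0,0,0],[0,0,0]],
    [32,[0,0,0],[0,0,0]],
  ],
)

```text
time_s: 20.05
eef_pos: [639.5, 4.7, 62.1]
ee_rot: [0.001, 0.745, 0.667, 0.0]
force: [0.5, -0.3, -0.2]
grip_width: 0.49
```

```bash
python3 - <<'E'
from h import *
c=cap("wrist");cv2.imwrite("pics/o.png",c["color"])
x,y=slot(35);go(x,y,22,-6.4)
cl=cloud(c)
for v in range(195,340,12):print(v,np.round(cl[v,257],1))
E
```

```text
pose [639.6   4.7  62.2] th -6.39 tilt [ 0.0019 -0.0004] | shift at present axes [ 0.6  0.2 40.2] turn units 0.002
 shift after the turn: x 0.5 y 0.3 z 40.2
195 [640.7  17.9   7.8]
207 [641.4  25.   50.3]
219 [641.4  25.6  68.2]
231 [641.3  25.   80.4]
243 [641.2  25.2  92.1]
255 [641.2  24.8 101.1]
267 [640.6  20.3 101.7]
279 [640.2  16.4 103.6]
291 [639.7  11.9 104.4]
303 [639.5  10.  108.8]
315 [639.2   8.1 112.9]
327 [638.8   4.2 114.2]
339 [636.9 -12.8 100.9]
```

View pics/o.png

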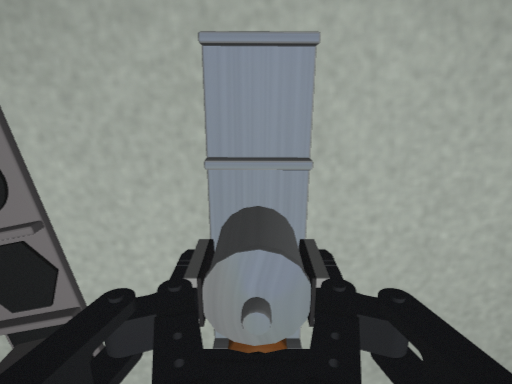

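carry_out(
  plan=[
    [32,[0.8,0.8,12],[0,0,0]],
    [32,[0,0,12],[0,0,0]],
    [32,[0,0,8],[0,0,0]],
    [32,[0,0,5],[0,0,0]],
    [32,[0,0,1.5],[0,0,0]],
    [32,[0,0,0],[0,0,0]],
    [32,[0,0,0],[0,0,0]],
    [32,[0,0,0],[0,0,0]],
  ],
)

```text
time_s: 20.77
eef_pos: [639.9, 5.5, 22.3]
ee_rot: [-0.0, 0.745, 0.667, -0.0]
force: [0.5, 1.1, -0.6]
grip_width: 0.489
```

carry_out(
  plan=[
    [32,[0,0,0.7],[0,0,0]],
    [32,[0,0,0],[0,0,0]],
    [32,[0,0,0],[0,0,0]],
  ],
)

```text
time_s: 21.02
eef_pos: [640.1, 5.5, 22.1]
ee_rot: [0.0, 0.745, 0.667, 0.0]
force: [-0.6, -0.0, 3.2]
grip_width: 0.491
```

Contact (3 N). I'll release and rise.

carry_out(
  plan=[
    [32,[0,0,0.3],[0,0,0]],
    [46,[0,0,0],[0,0,0]],
    [52,[0,0,0],[0,0,0]],
    [68,[0,0,0],[0,0,0]],
    [85,[0,0,0],[0,0,0]],
    [85,[0,0,0],[0,0,0]],
    [85,[0,0,-8],[0,0,0]],
    [85,[0,0,-18],[0,0,0]],
    [85,[0,0,-25],[0,0,0]],
    [85,[0,0,-25],[0,0,0]],
    [85,[0,0,-20],[0,0,0]],
    [85,[0,0,0],[0,0,0]],
    [85,[0,0,0],[0,0,0]],
  ],
)

```text
time_s: 22.1
eef_pos: [640.4, 5.4, 118.9]
ee_rot: [0.001, 0.745, 0.667, 0.001]
force: [-0.2, -0.8, -0.5]
grip_width: 0.994
```

```bash
python3 - <<'E'
from h import *
c=cap("wrist");cv2.imwrite("pics/p.png",c["color"])
stand(c,35,54,66);stand(c,35,70,80);stand(c,-35,76,90)
go(470.4,-94.3,95,9)
E
```

```text
slot 35 n 2789 z [59.2 62.  64.9] off centre (rack x,y) ((-0.4233790636062622, 0.11230688542127609), 22.060054779052734) ((-0.2748403549194336, 0.1776256561279297), (43.47185134887695, 43.04435348510742), 75.9384536743164)
slot 35 n 217 z [71.5 73.3 74.3] off centre (rack x,y) ((-0.38072460889816284, 0.4201548993587494), 5.487098693847656) ((-0.263425350189209, 0.49792003631591797), (10.202333450317383, 10.452524185180664), 55.6363639831543)
slot -35 n 708 z [77.3 81.4 82.4] off centre (rack x,y) ((-0.6154110431671143, 0.23614662885665894), 10.640145301818848) ((-0.5693588256835938, 0.19136619567871094), (20.333133697509766, 20.61064910888672), 11.034258842468262)
pose [639.8   5.5 117.5] th -6.39 tilt [-0.0001 -0.    ] | shift at present axes [-118.1 -157.2   22.5] turn units -2.565
 shift after the turn: x -72.1 y -182.9 z 22.5
```

View pics/p.png

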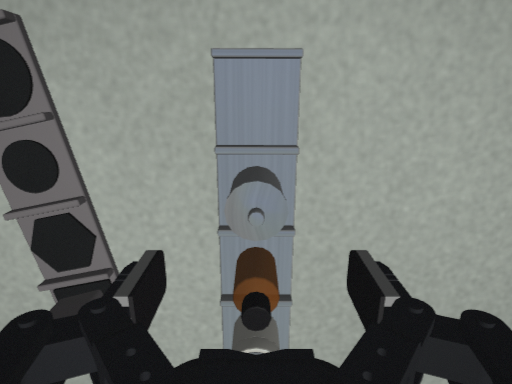

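The dispenser is centred within 0.5 mm. Last, the box: I turn to its own yaw of about 9°.

carry_out(
  plan=[
    [85,[0,0,0],[0,0,-0.855]],
    [85,[0,0,0],[0,0,-0.855]],
    [85,[0,0,0],[0,0,-0.855]],
    [85,[-12,-30.5,0],[0,0,0]],
    [85,[-12,-30.5,0],[0,0,0]],
    [85,[-12,-30.5,0],[0,0,0]],
    [85,[-12,-30.5,0],[0,0,0]],
    [85,[-12,-30.5,0],[0,0,0]],
    [85,[-12,-30.5,0],[0,0,0]],
    [85,[0,0,10],[0,0,0]],
    [85,[0,0,12],[0,0,0]],
    [85,[0,0,0],[0,0,0]],
    [85,[0,0,0],[0,0,0]],
    [85,[0,0,0],[0,0,0]],
  ],
)

```text
time_s: 23.32
eef_pos: [470.7, -94.0, 95.5]
ee_rot: [-0.0, 0.649, 0.761, -0.0]
force: [0.2, -0.0, 0.1]
grip_width: 0.993
```

```bash
python3 - <<'E'
from h import *
c=cap("wrist");cv2.imwrite("pics/q.png",c["color"])
cl=cloud(c);m=(abs(cl[...,0]-470)<35)&(abs(cl[...,1]+94)<32)&(cl[...,2]>65)&(cl[...,2]<73)&(np.arange(384)[:,None]<335)
p=cl[m][:,:2].astype(np.float32);print(len(p),cv2.minEnclosingCircle(p),cv2.minAreaRect(p))
go(470.4,-94.3,26,9)
E
```

```text
4594 ((470.5513916015625, -94.3205337524414), 28.113576889038086) ((470.4732360839844, -94.32328796386719), (41.99264144897461, 41.960914611816406), 8.876455307006836)
pose [470.8 -94.1  95.7] th 9.03 tilt [ 0.0001 -0.    ] | shift at present axes [-0.2 -0.5 69.7] turn units 0.005
 shift after the turn: x -0.2 y -0.5 z 69.7
```

View pics/q.png

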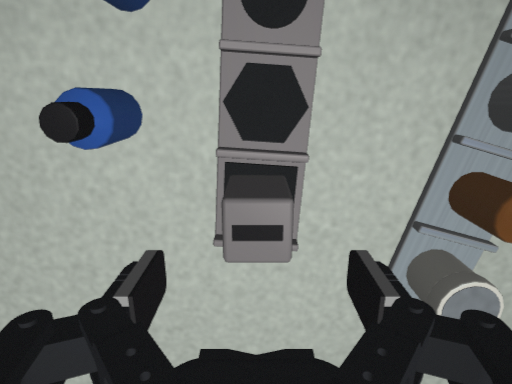

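The box (257, 230) is square to the jaws and centred.

carry_out(
  plan=[
    [85,[-0.2,-0.4,15],[0,0,0]],
    [85,[0,0,20],[0,0,0]],
    [85,[0,0,18],[0,0,0]],
    [85,[0,0,11],[0,0,0]],
    [75,[0,0,5.5],[0,0,0]],
    [60,[0,0,0],[0,0,0]],
    [32,[0,0,0],[0,0,0]],
    [32,[0,0,0],[0,0,0]],
    [32,[0,0,0],[0,0,0]],
    [32,[0,0,0],[0,0,0]],
    [32,[0,0,0],[0,0,0]],
    [32,[0,0,0],[0,0,0]],
    [32,[0,0,0],[0,0,0]],
  ],
  grip_force=35,
)

```text
time_s: 24.45
eef_pos: [470.8, -94.7, 27.0]
ee_rot: [0.001, 0.649, 0.76, 0.0]
force: [0.3, 0.9, 6.4]
grip_width: 0.488
```

carry_out(
  plan=[
    [32,[0,0,-6],[0,0,0]],
    [32,[0,0,-12],[0,0,0]],
    [32,[0,0,-20],[0,0,0]],
    [32,[0,0,-20],[0,0,0]],
    [32,[0,0,-20],[0,0,0]],
    [32,[0,0,-12],[0,0,0]],
    [32,[0,0,-6],[0,0,0]],
    [32,[0,0,0],[0,0,0]],
    [32,[0,0,0],[0,0,0]],
  ],
)

```text
time_s: 25.2
eef_pos: [469.8, -94.4, 121.7]
ee_rot: [-0.0, 0.649, 0.76, -0.0]
force: [-1.2, 0.3, -1.0]
grip_width: 0.488
```

```bash
python3 - <<'E'
from h import *
c=cap("wrist");cv2.imwrite("pics/r.png",c["color"])
x,y=slot(105);print(x,y);go(x,y,60,-6.4)
E
```

```text
647.6860259551913 74.74767269745212
pose [469.6 -94.3 121.3] th 9.0 tilt [-0.0013  0.0006] | shift at present axes [139.1 202.4  61.2] turn units 2.567
 shift after the turn: x 187.8 y 158.1 z 61.3
```

View pics/r.png

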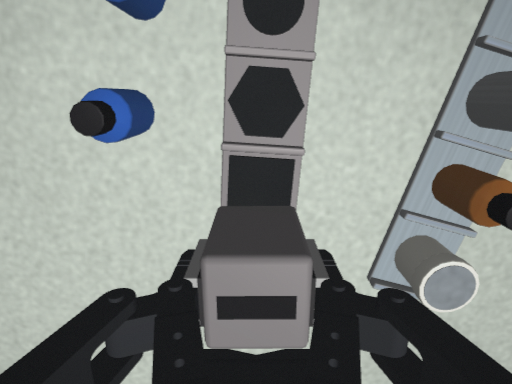

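carry_out(
  plan=[
    [32,[0,0,0],[0,0,0.855]],
    [32,[0,0,0],[0,0,0.855]],
    [32,[0,0,0],[0,0,0.855]],
    [32,[23.5,19.5,0],[0,0,0]],
    [32,[23.5,19.5,0],[0,0,0]],
    [32,[23.5,19.5,0],[0,0,0]],
    [32,[23.5,19.5,0],[0,0,0]],
    [32,[23.5,19.5,0],[0,0,0]],
    [32,[23.5,19.5,0],[0,0,0]],
    [32,[23.5,20,0],[0,0,0]],
    [32,[23.5,20,0],[0,0,0]],
    [32,[0,0,12],[0,0,0]],
    [32,[0,0,20],[0,0,0]],
    [32,[0,0,18],[0,0,0]],
    [32,[0,0,9],[0,0,0]],
    [32,[0,0,0],[0,0,0]],
    [32,[0,0,0],[0,0,0]],
    [32,[0,0,0],[0,0,0]],
  ],
)

```text
time_s: 26.75
eef_pos: [647.5, 74.6, 64.0]
ee_rot: [0.001, 0.745, 0.667, 0.001]
force: [0.6, -0.6, -0.9]
grip_width: 0.489
```

```bash
python3 - <<'E'
from h import *
c=cap("wrist");cv2.imwrite("pics/s.png",c["color"])
x,y=slot(105);go(x,y,24,-6.4);edges(c,(140,))
cl=cloud(c)
for v in range(195,350,12):print(v,np.round(cl[v,257],1))
E
```

```text
pose [647.6  74.7  64.2] th -6.4 tilt [ 0.0019 -0.0001] | shift at present axes [ 0.1 -0.  40.2] turn units 0.0
 shift after the turn: x 0.1 y 0.1 z 40.2
140 [array([203.3, 165.5]), array([312.2, 165.3])]
195 [648.7  87.3   7.9]
207 [649.4  94.9  52.2]
219 [649.3  94.9  68.5]
231 [649.3  95.   82.5]
243 [649.3  95.5  94.7]
255 [649.2  94.7 102.8]
267 [648.8  91.3 105.6]
279 [648.2  86.5 105.8]
291 [647.6  80.8 104.9]
303 [647.   75.9 105.3]
315 [646.5  70.9 105.8]
327 [645.8  64.9 105.2]
339 [645.2  59.1 105.1]
```

View pics/s.png

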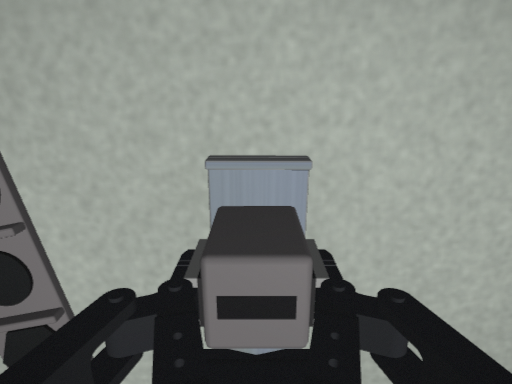

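carry_out(
  plan=[
    [32,[0.6,0.5,12],[0,0,0]],
    [32,[0,0,12],[0,0,0]],
    [32,[0,0,8],[0,0,0]],
    [32,[0,0,5],[0,0,0]],
    [32,[0,0,2],[0,0,0]],
    [32,[0,0,0],[0,0,0]],
    [32,[0,0,0],[0,0,0]],
    [32,[0,0,0],[0,0,0]],
  ],
)

```text
time_s: 27.47
eef_pos: [647.5, 75.4, 24.0]
ee_rot: [-0.0, 0.745, 0.667, -0.0]
force: [-1.4, -0.5, 2.4]
grip_width: 0.489
```

carry_out(
  plan=[
    [32,[0,0,0.7],[0,0,0]],
    [32,[0,0,0],[0,0,0]],
    [32,[0,0,0],[0,0,0]],
  ],
)

```text
time_s: 27.72
eef_pos: [647.6, 75.5, 23.9]
ee_rot: [-0.0, 0.745, 0.667, -0.0]
force: [-4.3, 0.2, 6.5]
grip_width: 0.488
```

Contact. I'll release, rise, and then pull back clear so I can see everything.

carry_out(
  plan=[
    [46,[0,0,0],[0,0,0]],
    [52,[0,0,0],[0,0,0]],
    [68,[0,0,0],[0,0,0]],
    [85,[0,0,0],[0,0,0]],
    [85,[0,0,0],[0,0,0]],
    [85,[0,0,-8],[0,0,0]],
    [85,[0,0,-18],[0,0,0]],
    [85,[0,0,-30],[0,0,0]],
    [85,[0,0,-40],[0,0,0]],
    [85,[0,0,-40],[0,0,0]],
    [85,[0,0,-40],[0,0,0]],
    [85,[-20,-15,0],[0,0,0]],
    [85,[-20,-15,0],[0,0,0]],
    [85,[-20,-15,0],[0,0,0]],
    [85,[0,0,0],[0,0,0]],
    [85,[0,0,0],[0,0,0]],
    [85,[0,0,0],[0,0,0]],
  ],
)

```text
time_s: 29.13
eef_pos: [596.6, 21.0, 199.9]
ee_rot: [0.0, 0.745, 0.667, 0.0]
force: [-0.7, -0.3, 0.3]
grip_width: 0.996
```

```bash
python3 - <<'E'
from h import *
c=cap("wrist");cv2.imwrite("pics/t.png",c["color"]);edges(c)
stand(c,105,63,70);stand(c,35,54,66);stand(c,-35,76,90);stand(c,-105,55,62)
t=cap("top");cv2.imwrite("pics/t_top.png",t["color"])
a=cv2.imread("pics/a_top.png");d=cv2.absdiff(a,t["color"]).max(-1)
print([(n,int((d[y0:y1,x0:x1]>40).sum())) for n,(x0,x1,y0,y1) in dict(glasses=(95,165,140,200),cup=(350,382,118,150),mirror=(350,425,180,220),b1=(176,196,202,218)).items()])
E
```

```text
140 [array([269.2,  74.7]), array([337.8,  74.7])]
70 [array([268.4, 147.4]), array([332.6, 147.3])]
0 [array([267.7, 211.1]), array([328., 211.])]
-70 [array([267.1, 267.5]), array([323.9, 267.4])]
-140 [array([266.6, 317.8]), array([320.3, 317.7])]
slot 105 n 2375 z [64.  65.5 66.8] off centre (rack x,y) ((-0.9183285236358643, 0.27285581827163696), 27.65244483947754) ((-0.8009548187255859, 0.0123443603515625), (41.03359603881836, 41.85014343261719), 89.9792709350586)
slot 35 n 1517 z [59.2 61.9 65. ] off centre (rack x,y) ((-0.7677819132804871, -0.2255477011203766), 22.20102310180664) ((-0.38031959533691406, -0.016633987426757812), (43.09992218017578, 43.18083190917969), 76.69248962402344)
slot -35 n 381 z [77.2 81.3 82.5] off centre (rack x,y) ((-0.6134944558143616, 0.3400235176086426), 10.60685920715332) ((-0.6628570556640625, 0.400909423828125), (19.93704605102539, 20.759841918945312), 40.93798828125)
slot -105 n 1196 z [56.4 57.8 58.9] off centre (rack x,y) ((-0.9701330661773682, 0.09527553617954254), 23.142017364501953) ((-1.2073287963867188, 0.023916244506835938), (45.26571273803711, 44.34433364868164), 87.7671890258789)
[('glasses', 0), ('cup', 0), ('mirror', 0), ('b1', 0)]
```

View pics/t.png

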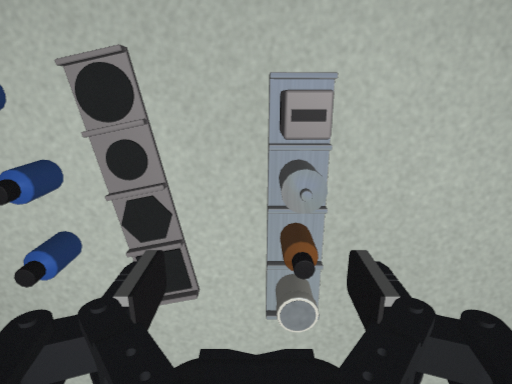

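View pics/t_top.png

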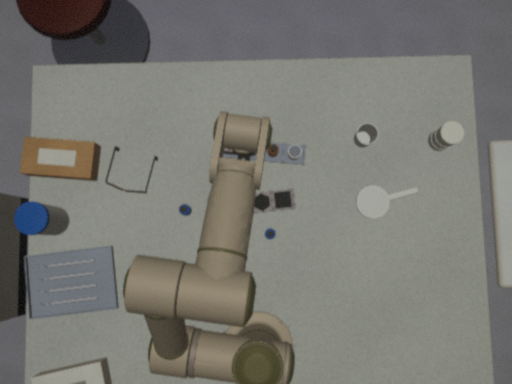

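The final wrist view shows box (307,115), dispenser (303,188), bottle (300,248) and jar (297,305), left to right. All are upright, at most 1.2 mm off centre, with tops at the expected heights. Handing in.

```bash
python3 - <<'E'
from rig import ctrl
print(ctrl.finish_job())
E
```

```text
the job is handed in; nothing more can be done
None
```

All four containers now stand in the steel rack in reverse order: box, dispenser, amber bottle, jar, from left to right. The robot's clock stood at about 29 s when I handed in.

- **Placing:** each container was lowered until it touched (3–7 N) before I let go. In the last wrist view all four stood upright, at most 1.2 mm from the middle of their compartments, with tops at the expected heights. All four read 0.4–1.2 mm toward the robot, within the 2 mm calibration.
- **Bystanders:** comparing the overhead view before and after showed no change at the glasses, cup, mirror or the leftmost blue bottle. The other three blue bottles were not compared this way: the arm hid part of that view. The last wrist view showed two of them standing, and the edge of another.
- **Disagreements:** the rack measured 0.7 mm farther out on the second look, so I used that value. No check failed.

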